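# Air the drying cage

## Task

The drying cage with the pink car shell has to be aired. First push the open kit drawer fully home, until its catch draws it in, so that it no longer blocks the gate; then take the red knob of the cage's sagging barrel bolt, lift the bolt over the bent-up lip of its keeper while pulling it back clear of the keeper, and swing the gate ajar by the knob, its free edge about 9 cm out from the front of the cage. Finish while holding: keep your grip on the knob and the gate steady there against its closing spring, with the drawer still home, and leave everything else on the desk where it stands.

Things in the scene. Friction and masses are not known exactly. Their poses are not given: they have to be found in the camera images.
- drying_cage: Fixed drying cage, clear walls and roof, aluminium edges, pink model-car shell inside: 250 mm deep (x), 330 mm wide (y), 196 mm high. Origin at the centre of its underside. x points from its front (the gate, facing the robot) to its back; y along the closed gate from the latch side to the hinge side (robot's left); z up. It is turned up to 9 degrees either way.
- gate_hinge (a point): A point on the gate's vertical hinge axis, 150 mm above the desk, at the left (+y) end of the cage's front. Same axes as the cage.
- gate_edge (a point): Free (latch) edge of the blue gate at its mid-plane, 150 mm above the desk, 240 mm from the hinge axis; moves with the gate. The gate opens clockwise seen from above, its free edge moving to the cage's -x side (towards the robot). It is 12 mm thick, its top 187 mm above the desk.
- gate (a joint): Gate angle in rad: 0 shut, growing as it opens; the free edge then stands 240 mm x sin(angle) out from the front (0.37 rad: 87 mm). A spring always pulls it shut (0.24 N m when shut, 0.46 N m at 0.37 rad), so it closes when let go. The shot bolt behind the keeper's front wall locks it, and the open kit drawer blocks its swing.
- bolt_knob: Red upright round knob of the barrel bolt, 18 mm thick, 40 mm tall, its top 6 mm a 22 mm rim; origin at its centre, 212 mm above the desk at first, free above gate and roof: pinch it from above. A 10 mm stem joins it to the 10 mm level bolt rod 62 mm below. 27 mm in front of the gate's mid-plane, 160 mm from the hinge along the gate (115 mm when drawn). Axes: the gate's, y to the hinge.
- bolt (a joint): How far the bolt is drawn along the gate towards the hinge (gate's +y), in m: 0 to 0.004 at first, 0.045 its stop; clear of the keeper from 0.033 on. Friction about 1.2 N. The bolt sags, and a 28 mm collar on its end hangs behind the keeper's bent-up lip: unlifted, it strikes the 10 mm thick lip at about 0.011 and is stuck.
- bolt_lift (a joint): How far the whole bolt, knob included, is lifted straight up in its tall slotted guides, in m: 0 sagging, 0.020 its stop. About 8 mm clears the lip (12 to 16 mm is comfortable) while the bolt is drawn from 0.011 to 0.033. It weighs about 0.2 kg and drops back when let go.
- keeper (a point): Middle of the fixed brass keeper on the latch post, at the sagging bolt's axis, 150 mm above the desk, 27 mm in front of the closed gate's mid-plane and 269 mm from the hinge along it. A U-shaped trough 34 mm long, open at the top, its front wall's top 183 mm above the desk; the bent-up lip is at its end nearer the gate.
- kit_chest: Fixed white kit chest in front of the cage's latch side: 160 mm deep (its x), 140 mm wide (its y), 100 mm high. Origin at the centre of its underside. Its x points from its front (drawer side) to its back, roughly the world's -y (robot's right): the drawer opens along its -x, leftwards across the gate's front, and closes along its +x.
- kit_drawer (a joint): How far the drawer is open, in m: 0 fully home, 0.07 to 0.10 at first. Friction about 1.2 N; in the last 15 mm a sprung roller catch must be overcome (6 to 8 N in all); from about 6 mm it draws the drawer home to its stop and keeps it there.
- drawer_face (a point): Centre of the lilac drawer's flat, smooth front face, 66 mm above the desk; moves with the drawer; axes as the chest: push along +x. The face is 130 mm wide and 100 mm high; its top, 116 mm above the desk, stands 16 mm above the chest's top; home, it is 10 mm in front of the chest. Push it 80 to 95 mm above the desk, at the middle or the half nearer the robot (chest's -y side), clear of the keeper and bolt.
- spray_a: aluminium spray can with a white band and red cap, 52 mm diameter, 168 mm tall; a bystander; origin at its foot
- spray_b: aluminium spray can with a pink band and black cap, 52 mm diameter, 168 mm tall; a bystander; origin at its foot
- jar_a: small amber paint jar, white cap, 34 mm diameter, 45 mm tall, standing on the back half of the kit chest's top; a bystander; origin at its foot
- jar_b: small green paint jar, black cap, 44 mm diameter, 55 mm tall, on the desk; a bystander; origin at its foot
- bowl: white bowl, 150 mm across, 35 mm high; a bystander; origin at its foot
- screwdriver: orange-handled screwdriver, 170 mm long, lying on the green cutting mat; a bystander
- tape: yellow roll of tape, 64 mm across, 18 mm high, on the cutting mat; a bystander; origin at its underside
Things that resemble listed ones, but are neither listed nor needed, are in the scene too. What is meant by the kit_chest is not brown or yellow, and is the larger of those in its own colour.

How it is judged:
On the way, in this order (a step that is already met when the one before it is completed fails the run):
1. the kit drawer is fully home, drawn in by its catch (value of joint kit_drawer below 0.004 m), for 0.2 s.
2. the bolt, held by the knob, is lifted above the keeper's lip while still inside the keeper (value of joint bolt_lift above 0.0065 m and value of joint bolt below 0.031 m and contact force between the fingers and bolt_knob above 1 N), for 0.05 s.
3. the bolt is drawn back clear of the keeper (value of joint bolt above 0.033 m), for 0.1 s.
At the end, for the whole second after the job is handed in: The gate stands steady at 0.24 to 0.54 rad (free edge about 57 to 123 mm out), the bolt is drawn clear of the keeper (over 33 mm), the fingers still press on the red knob (over 1.5 N) and the kit drawer is within 4 mm of home (value of joint gate between 0.24 and 0.54 rad and velocity of joint gate between -0.06 and 0.06 rad/s and value of joint bolt above 0.033 m and value of joint kit_drawer below 0.004 m and contact force between the fingers and bolt_knob above 1.5 N); the arm keeps its last pose, push and grip.
It fails at once if a bystander is moved more than 30 mm (distance of any of spray_a, spray_b, jar_a, jar_b, bowl, screwdriver, tape from where it was at the start of the episode above 0.03 m).
It also fails if it takes over 51 s, if anything falls off the work surface, if the arm or the gripper's body presses on something with over 40 N, if the wrist force passes 120 N, or if a joint passes its speed limit or range.

## Robot

A 6-joint arm with a two-finger parallel gripper is mounted at the origin on the work surface. World frame = base frame: x ahead of the robot, y to its left, z up, the work surface at z = 0. Lengths are in m, angles in rad, forces in N, time in s.
With the tool pointing down it reaches from about 0.35 to 0.775 m from the base axis. Payload 5.5 kg.
Tool frame: the origin (TCP) lies at the very end of the fingers, on their centre line; the grasp point (between the pads) lies 19 mm behind it; x points along the fingers, y is the direction in which the jaws open and shut, and the axes are right-handed (so a half turn about x gives the same grasp; the last joint's range is limited). The gripper opens to 85 mm and grips with 20 to 120 N. Pads are 22 mm wide; open, the fingers measure 114 mm over their backs; the gripper's body (76 mm by 85 mm) begins 54 mm behind the grasp point. The pads swing forward as they close: fully open they stand 13 mm farther back than shut.
Start: joints at [0.968, 0.313, 0.046, 1.304, 0, 1.431], TCP at [0.257, 0.515, 0.231] pointing down, gripper open.
Joint ranges: [-2.76, 2.76], [-0.86, 1.69], [-1.03, 1.26], [-2.2, 2.34], [-1.47, 1.5], [-3.14, 3.14]. Speed limits (rad/s): [2.57, 2.57, 3.14, 3.14, 3.14, 3.14].

## Interface

Orientations are given as a unit quaternion [w, x, y, z].
In Python, from workcell import env gives the robot as it stands.
- The arm moves only by the tool servo_tool, never from a script. Its argument "increments" is a list of rows, each an object with "offset": the shift along the tool's x, y, z in cm, a list of three; "yaw": the turn about the tool's x in degrees. In form: [{"offset": [x, y, z], "yaw": yaw}, ...]. A call has exactly 8 rows; each row is the pose to reach, as a shift and turn from the pose commanded when the call began, along the tool's axes at that moment; what a row does not reach only later rows make up. A row lasts 1/10 s, in which the tool goes at most 50 mm and 8.59 degrees, less where a joint would pass 70% of its speed; a pose out of reach is approached as far as the arm can. A call with a gripper value outside its range is refused whole. "claw" is the opening, from 0 (shut) to 1 (fully open), set as the call begins (left out, the last holds). The fingers move at their own pace and stop on an object; "force" is the grip in N (left out, the last holds). Time passes only in rows, so rows that repeat a pose let the fingers close, or fill a call up. It gives the time, the measured TCP pose, the force and the opening at its end, in the units of the state.
- env.get_state(): the state, without advancing time (a new reading comes with each control period).
- env.read_camera(name): name is "side" or "top"; returns (picture, depth): 480x640x3 uint8, red, green, blue; 480x640 float32, m along the optical axis (not along the pixel's ray), 0 where there is no reading.
- env.camera_model(name): a dict with "vertical_fov" (degrees; the focal length in pixels is half the picture's height over the tangent of half this angle, whatever the lens; pixels are square), "cx", "cy" (the principal point, pixels), "world_from_camera" (4x4, takes a point from camera to world coordinates). Camera axes: x right, y up, looking along -z (the intrinsics and any distortion apply to the point x, -y, -z); pixel columns grow to the right and rows downward; lengths in m; the calibration is good to about 2 mm. A picture is of the moment at which its call begins. camera_model takes no time and is no camera call.
- env.hand_in(): hands the job in, once; it reports no verdict.
The state is a dict: "clock": time; "joint_pos": joint angles; "qvel": joint speeds; "tau": joint torques, N m; "tcp_pos": TCP position; "orientation": TCP orientation; "wrist_force": force on the tool from outside, world axes, zero at the start; "ft_torque": the same for the moment, N m; "finger_gap": finger opening in m.
Only numpy, scipy, OpenCV 4.12 (cv2) and the standard library are available. Lean on these libraries where they do the work, as an engineer would, in place of code of your own. Each camera call takes 0.05 s, during which the arm holds its last target.

## Working session

There is one attempt and no reset: what is moved stays moved. The work goes in short steps, Python scripts to look and compute and a tool call to move; the robot and the scene stay as the last step left them, time stands still between calls to the robot, and variables do not carry over. Pictures are saved under pics/ and viewed, and the job is handed in when it is done.

Besides the shell and the picture viewer there is one more tool, called after ">>>" by a JSON object that holds its "api" and its "payload", one argument or row to a line. servo_tool: Moves the arm, as the interface text tells. Its arguments: {"type":"object","properties":{"increments":{"type":"array","items":{"type":"object","properties":{"offset":{"type":"array","items":{"type":"number"}},"yaw":{"type":"number"}}}},"claw":{"type":"number"},"force":{"type":"number"}},"required":["increments"]}

```bash
mkdir -p pics; ls
python3 - <<'E'
from workcell import env
import cv2,numpy as np
s=env.get_state();print(s)
for n in("side","top"):
    p,d=env.read_camera(n);cv2.imwrite(f"pics/{n}0.png",p[:,:,::-1]);np.savez(f"{n}0.npz",p=p,d=d)
    print(env.camera_model(n))
E
```

```text
pics
{'clock': 0.0, 'joint_pos': array([9.68400089e-01, 3.14012163e-01, 4.49978706e-02, 1.30363508e+00,
       3.65870171e-05, 1.43121991e+00]), 'qvel': array([-1.19520038e-03,  3.57031380e-04,  7.41552737e-04,  7.27206269e-05,
       -6.49833319e-04, -1.71857900e-04]), 'tau': array([ 6.46738999e-05, -4.80624318e+01,  2.98532653e+01,  1.92243420e-02,
       -2.70103501e-04, -2.34168772e-05]), 'tcp_pos': array([0.25641356, 0.51408604, 0.23040993]), 'orientation': array([ 0.68800827,  0.16156904,  0.68850742, -0.16278083]), 'wrist_force': array([-0.583544  ,  0.23857462,  0.06422578]), 'ft_torque': array([ 0.05608822, -0.01300913,  0.06794363]), 'finger_gap': 0.08513701022889231}
{'vertical_fov': 45.369401501545205, 'cx': 328.78632491141536, 'cy': 238.98443370295422, 'world_from_camera': array([[ 0.84826558,  0.41777675, -0.32543523, -0.03458324],
       [-0.5294035 ,  0.65352464, -0.54095977, -0.90072972],
       [-0.01332048,  0.6311641 ,  0.77553494,  1.4068095 ],
       [ 0.        ,  0.        ,  0.        ,  1.        ]])}
{'vertical_fov': 48.32093983918884, 'cx': 326.3484106756232, 'cy': 235.9219984245335, 'world_from_camera': array([[-3.09434031e-02,  9.77495705e-01, -2.08673557e-01,
         1.96039111e-01],
       [-9.99521138e-01, -3.02623819e-02,  6.45619491e-03,
        -3.71249282e-02],
       [-4.05608406e-06,  2.08773408e-01,  9.77964040e-01,
         1.57285555e+00],
       [ 0.00000000e+00,  0.00000000e+00,  0.00000000e+00,
         1.00000000e+00]])}
```

View pics/side0.png

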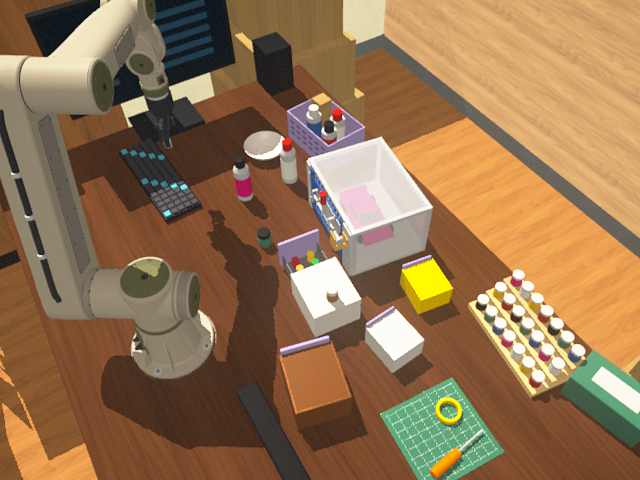

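View pics/top0.png

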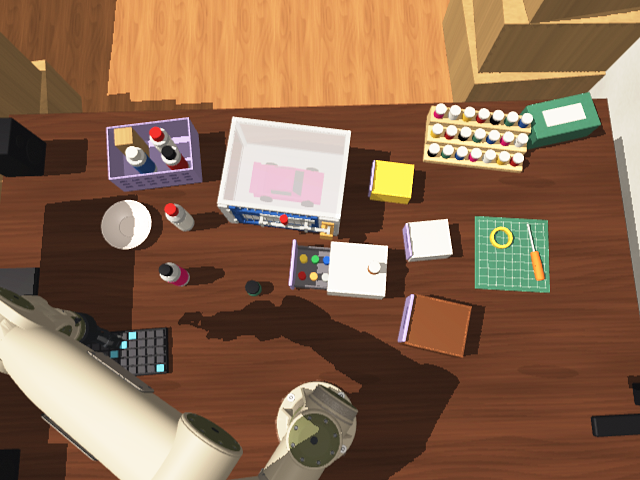

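The larger white chest with the open lilac drawer is at (358,270) in the top view. The red knob is at about (284,218) and the brass keeper at about (327,228). Next I'll zoom in and measure.

```bash
cat > h.py <<'E'
import numpy as np,cv2
from workcell import env
def cam(n):
    m=env.camera_model(n);f=240/np.tan(np.radians(m['vertical_fov']/2));return m,f
def ray(n,u,v):
    m,f=cam(n);T=m['world_from_camera'];d=T[:3,:3]@np.array([(u-m['cx'])/f,-(v-m['cy'])/f,-1]);return T[:3,3],d
def onz(n,u,v,z):
    o,d=ray(n,u,v);return o+d*(z-o[2])/d[2]
def bydepth(n,u,v,dep):
    o,d=ray(n,u,v);return o+d*dep
def tri(u1,v1,u2,v2): # side, top
    o1,d1=ray("side",u1,v1);o2,d2=ray("top",u2,v2)
    A=np.stack([d1,-d2],1);t=np.linalg.lstsq(A,o2-o1,rcond=None)[0]
    a=o1+d1*t[0];b=o2+d2*t[1];return (a+b)/2,np.linalg.norm(a-b)
def proj(n,p):
    m,f=cam(n);c=np.linalg.inv(m['world_from_camera'])@np.r_[p,1];return m['cx']+f*c[0]/-c[2],m['cy']-f*c[1]/-c[2]
def shot(n,tag):
    p,d=env.read_camera(n);np.savez(f"{n}{tag}.npz",p=p,d=d);return p,d
def crop(p,u0,v0,w,h,k,fn):
    c=cv2.resize(p[v0:v0+h,u0:u0+w],None,fx=k,fy=k,interpolation=cv2.INTER_CUBIC);cv2.imwrite(fn,c[:,:,::-1])
E
python3 - <<'E'
from h import *
s=np.load("side0.npz");t=np.load("top0.npz")
crop(s['p'],230,130,210,210,3,"pics/s1.png") if 0 else crop(s['p'],240,150,200,190,3,"pics/s1.png")
crop(t['p'],210,110,190,190,3,"pics/t1.png")
for n,q in(("side",s),("top",t)):
    h=cv2.cvtColor(q['p'],cv2.COLOR_RGB2HSV)
    m=(((h[...,0]<6)|(h[...,0]>174))&(h[...,1]>170)&(h[...,2]>90)).astype(np.uint8)
    k,l,st,c=cv2.connectedComponentsWithStats(m)
    for i in range(1,k):
        if st[i,4]>8:
            dd=q['d'][l==i];print(n,'red',c[i].round(1),st[i],bydepth(n,*c[i],np.median(dd)).round(3))
    m=((h[...,0]>118)&(h[...,0]<140)&(h[...,1]>40)&(h[...,2]>90)).astype(np.uint8)
    k,l,st,c=cv2.connectedComponentsWithStats(m)
    for i in range(1,k):
        if st[i,4]>30: print(n,'lilac',c[i].round(1),st[i],bydepth(n,*c[i],np.median(q['d'][l==i])).round(3))
E
```

```text
side red [337.  114.5] [333 109   9  12  99] [0.808 0.428 0.149]
side red [286.8 144.1] [283 138   9  13 100] [0.582 0.375 0.163]
side red [329.3 140.7] [322 138  14   6  31] [0.747 0.381 0.096]
side red [322.9 196.8] [319 191   8  13  70] [0.53  0.065 0.223]
side red [294.8 261.6] [292 257   7  11  54] [0.405 0.029 0.047]
side red [506.1 306.2] [502 302  11   8  45] [ 0.812 -0.428  0.065]
side red [542.2 318. ] [538 313  11   9  49] [ 0.848 -0.516  0.095]
side red [533.5 383.3] [530 378  10   9  43] [ 0.73  -0.626  0.035]
side lilac [317.  132.1] [ 287  100   77   57 1364] [0.743 0.458 0.08 ]
side lilac [296.6 244.4] [278 230  41  32 341] [0.428 0.052 0.09 ]
top red [479.1 119.7] [476 115   9   8  35] [ 0.85  -0.511  0.093]
top red [156.3 133.7] [149 127  15  15 150] [0.81  0.426 0.151]
top red [447.8 136.4] [445 133   9   6  25] [ 0.813 -0.421  0.063]
top red [179.3 164.8] [168 157  20  13  97] [0.742 0.379 0.078]
top red [512.6 162.7] [510 158   8   8  28] [ 0.734 -0.618  0.033]
top red [170.6 209.2] [164 203  14  13 135] [0.583 0.374 0.167]
top red [283.7 219.2] [280 215   8  10  61] [0.53  0.063 0.23 ]
top red [301.5 275.4] [298 272   8   8  49] [0.407 0.027 0.052]
top lilac [156.3 157.8] [ 107  117   95   74 3314] [0.772 0.452 0.062]
top lilac [406.1 242.6] [403 225   9  34 120] [ 0.493 -0.277  0.054]
top lilac [294.1 265.8] [289 240   9  49 149] [0.429 0.046 0.096]
top lilac [403.9 318.7] [398 295  13  47 187] [ 0.275 -0.254  0.075]
```

View pics/s1.png

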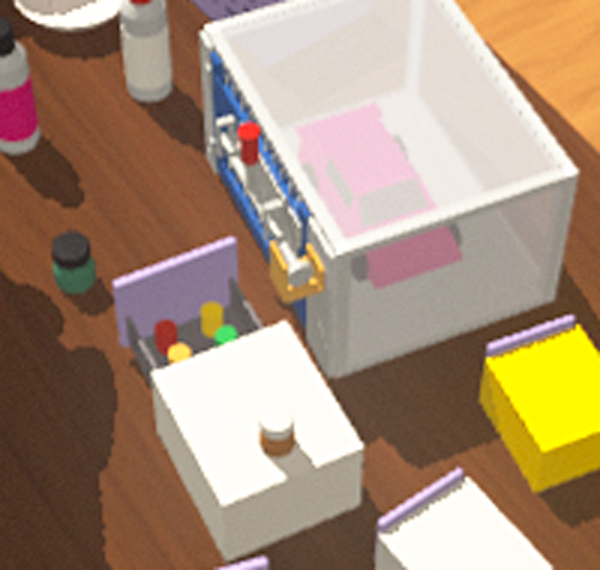

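View pics/t1.png

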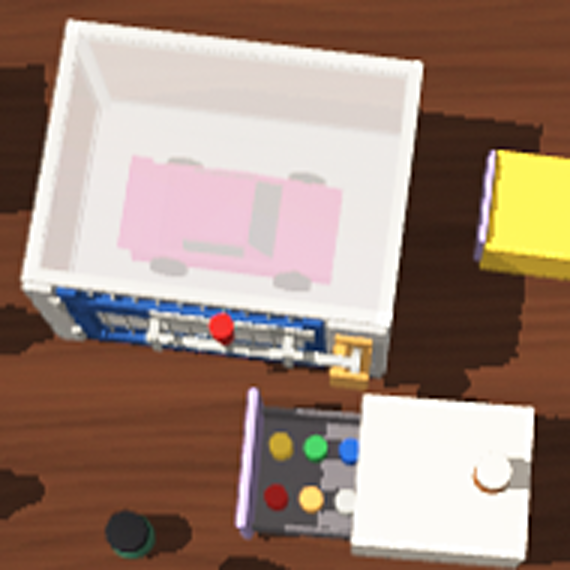

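Run:
```python
from h import *
P=lambda a,b,z:onz("top",210+a/3,110+b/3,z).round(4)
print("roof");[print(P(a,b,.196)) for a,b in((72,22),(420,62),(388,325),(25,283))]
print("chest");c=[P(a,b,.1) for a,b in((362,397),(533,407),(525,553),(352,543))];[print(x) for x in c]
print("face top");a,b=P(253,392,.116),P(243,530,.116);print(a,b,(a+b)/2,np.linalg.norm(a-b))
print("knob top",P(221,325,.232))
print(onz("top",283.7,219.2,.229))
print(tri(322.9,193,283.5,218.5))
print("keeper",P(350,358,.183))
print("bolt dir guides",P(155,342,.15),P(290,352,.15))
d=np.load("top0.npz")['d'];q=np.load("top0.npz")['p']
# dense roof/cloud: chest top points
pts=[]
for v in range(235,300):
  for u in range(322,392):
    p=bydepth("top",u,v,d[v,u])
    if .09<p[2]<.107: pts.append(p)
pts=np.array(pts);print(pts.mean(0),len(pts),cv2.minAreaRect((pts[:,:2]*1000).astype(np.float32)))
f=[]
for v in range(230,300):
  for u in range(285,305):
    p=bydepth("top",u,v,d[v,u])
    if .105<p[2]<.125: f.append(p)
f=np.array(f);print(f.mean(0),len(f),cv2.minAreaRect((f[:,:2]*1000).astype(np.float32)))
k=[]
for v in range(210,232):
  for u in range(272,296):
    p=bydepth("top",u,v,d[v,u])
    if .222<p[2]<.245: k.append(p)
k=np.array(k);print("knob",k.mean(0),k.min(0),k.max(0),len(k))
r=[]
for v in range(110,240):
  for u in range(210,360):
    p=bydepth("top",u,v,d[v,u])
    if .188<p[2]<.204: r.append(p)
r=np.array(r);print(len(r),cv2.minAreaRect((r[:,:2]*1000).astype(np.float32)))
```

```text
roof
[0.8325 0.1984 0.196 ]
[ 0.7833 -0.1203  0.196 ]
[ 0.5364 -0.0821  0.196 ]
[0.5848 0.2389 0.196 ]
chest
[ 0.4915 -0.0584  0.1   ]
[ 0.4771 -0.2178  0.1   ]
[ 0.3411 -0.203   0.1   ]
[ 0.3552 -0.0448  0.1   ]
face top
[0.4962 0.0426 0.116 ] [0.3683 0.0541 0.116 ] [0.43225 0.04835 0.116  ] 0.12841596473959144
knob top [0.5319 0.0627 0.232 ]
[0.53038812 0.06285758 0.229     ]
(array([0.52912229, 0.06255137, 0.24057775]), np.float64(0.0005046226557513854))
keeper [ 0.5105 -0.0477  0.183 ]
bolt dir guides [0.5384 0.1291 0.15  ] [0.5253 0.0064 0.15  ]Traceback (most recent call last):
  File "<stdin>", line 16, in <module>
  File "h.py", line 10, in bydepth
    o,d=ray(n,u,v);return o+d*dep
        ~~~^^^^^^^
  File "h.py", line 6, in ray
    m,f=cam(n);T=m['world_from_camera'];d=T[:3,:3]@np.array([(u-m['cx'])/f,-(v-m['cy'])/f,-1]);return T[:3,3],d
        ~~~^^^
  File "h.py", line 4, in cam
    m=env.camera_model(n);f=240/np.tan(np.radians(m['vertical_fov']/2));return m,f
ValueError: time passes only in moves, steps and waits
```

```bash
sed -i 's/^def cam(n):/C={}\ndef cam(n):\n    if n not in C: C[n]=_cam(n)\n    return C[n]\ndef _cam(n):/' h.py
cat >> h.py <<'E'
from scipy.spatial.transform import Rotation as R
def toolR(s):
    return R.from_quat(s['orientation'],scalar_first=True)
def off(p,s=None):  # world target -> tool offsets cm
    s=s or env.get_state();return (toolR(s).inv().apply(np.array(p)-s['tcp_pos'])*100).round(2)
E
python3 - <<'E'
from h import *
s=env.get_state();M=toolR(s).as_matrix();print(M.round(3))
print("jaw axis az",np.degrees(np.arctan2(M[1,1],M[0,1])))
print(off([.42,.10,.24],s),off([.42,.10,.083],s))
d=np.load("top0.npz")['d']
def cloud(u0,u1,v0,v1,z0,z1):
    k=[bydepth("top",u,v,d[v,u]) for v in range(v0,v1) for u in range(u0,u1)]
    k=np.array(k);return k[(k[:,2]>z0)&(k[:,2]<z1)]
for nm,a in dict(chest=(322,392,235,300,.09,.107),face=(285,305,230,300,.105,.125),knob=(272,296,210,232,.222,.245),roof=(210,360,110,240,.188,.204),jar_b=(242,266,276,300,.045,.07)).items():
    k=cloud(*a);print(nm,len(k),k.mean(0).round(4),cv2.minAreaRect((k[:,:2]*1000).astype(np.float32)))
E
```

```text
[[-0.001  0.446  0.895]
 [-0.001  0.895 -0.446]
 [-1.    -0.002 -0.   ]]
jaw axis az 63.48285007582889
[ -0.91 -29.76  33.12] [ 14.79 -29.73  33.13]
chest 2693 [ 0.4163 -0.1282  0.1003] ((417.82012939453125, -130.76739501953125), (160.2920379638672, 141.5056915283203), 83.5960922241211)
face 181 [0.437  0.049  0.1157] ((437.3451843261719, 49.449222564697266), (10.408863067626953, 128.62901306152344), 83.37369537353516)
knob 54 [0.5337 0.0634 0.232 ] ((534.317626953125, 63.31526184082031), (20.47772216796875, 18.7667179107666), 3.539738655090332)
roof 10744 [0.6833 0.0601 0.1957] ((665.2603759765625, 64.28728485107422), (331.0029296875, 300.7846984863281), 80.8909683227539)
jar_b 158 [0.3796 0.169  0.0557] ((380.0874328613281, 169.33473205566406), (38.667442321777344, 37.89431381225586), 47.03647232055664)
```

>>> {"api": "servo_tool", "payload": {
  "claw": 0,
  "force": 40,
  "increments": [
    {"offset": [0,-2,2.3],"yaw": -3},
    {"offset": [0,-4.8,5.6],"yaw": -6},
    {"offset": [0,-7.8,9.1],"yaw": -9},
    {"offset": [0,-10.8,12.6],"yaw": -12},
    {"offset": [0,-13.8,16.1],"yaw": -15},
    {"offset": [0,-16.8,19.6],"yaw": -17.5},
    {"offset": [0,-19.5,22.6],"yaw": -17.5},
    {"offset": [0,-21,24.3],"yaw": -17.5}
  ]
}}

```text
clock: 0.9
tcp_pos: [0.3808, 0.2156, 0.2311]
orientation: [0.705, 0.056, 0.705, -0.057]
wrist_force: [0.1, 0.0, 0.6]
finger_gap: 0.0001
```

Run:
```python
from h import *
s=env.get_state();M=toolR(s).as_matrix();print(s['clock'],s['tcp_pos'],s['finger_gap'],s['qvel'].round(2))
print("jaw axis az",np.degrees(np.arctan2(M[1,1],M[0,1])),M.round(3))
print(off([.427,.10,.18],s),off([.427,.10,.085],s))
```

```text
0.9 [0.38079135 0.21558779 0.23106441] 9.511378450503675e-05 [-0.5  -0.06 -0.06 -0.    0.02 -0.49]
jaw axis az 80.84293701537345 [[-0.     0.159  0.987]
 [-0.001  0.987 -0.159]
 [-1.    -0.001 -0.   ]]
[  5.11 -10.67   6.4 ] [ 14.61 -10.67   6.4 ]
```

>>> {"api": "servo_tool", "payload": {
  "increments": [
    {"offset": [0,-2.5,1.5],"yaw": 0},
    {"offset": [0,-6,3.6],"yaw": 0},
    {"offset": [1,-9,5.4],"yaw": 0},
    {"offset": [4,-10.9,6.5],"yaw": 0},
    {"offset": [8,-10.9,6.5],"yaw": 0},
    {"offset": [12,-10.9,6.5],"yaw": 0},
    {"offset": [14,-10.9,6.5],"yaw": 0},
    {"offset": [14.5,-10.9,6.5],"yaw": 0}
  ]
}}

```text
clock: 1.7
tcp_pos: [0.4249, 0.1, 0.0836]
orientation: [0.703, 0.056, 0.707, -0.056]
wrist_force: [0.4, -0.5, 1.2]
finger_gap: 0.0001
```

Run:
```python
from h import *
s=env.get_state();print(s['tcp_pos'],s['wrist_force'])
# push end: chest frame
a=np.radians(5.5);cx=np.array([-np.sin(a),-np.cos(a)])
c=np.array([.417,-.1308]);home=c-cx*.09
print("home face",home,"dist",cx@(home-s['tcp_pos'][:2]))
for t in(.05,.1,.12,.14):print(t,off(np.r_[s['tcp_pos'][:2]+cx*t,s['tcp_pos'][2]],s))
p,d=shot("side","1");crop(p,200,100,240,200,3,"pics/s2.png")
```

```text
[0.42490373 0.10001595 0.08360144] [ 0.38056666 -0.51303952  1.16631509]
home face [ 0.42562612 -0.04121434] dist 0.1405108532481342
0.05 [ 0.   -4.99  0.31]
0.1 [ 0.01 -9.98  0.62]
0.12 [ 1.000e-02 -1.198e+01  7.400e-01]
0.14 [ 1.000e-02 -1.397e+01  8.600e-01]
```

View pics/s2.png

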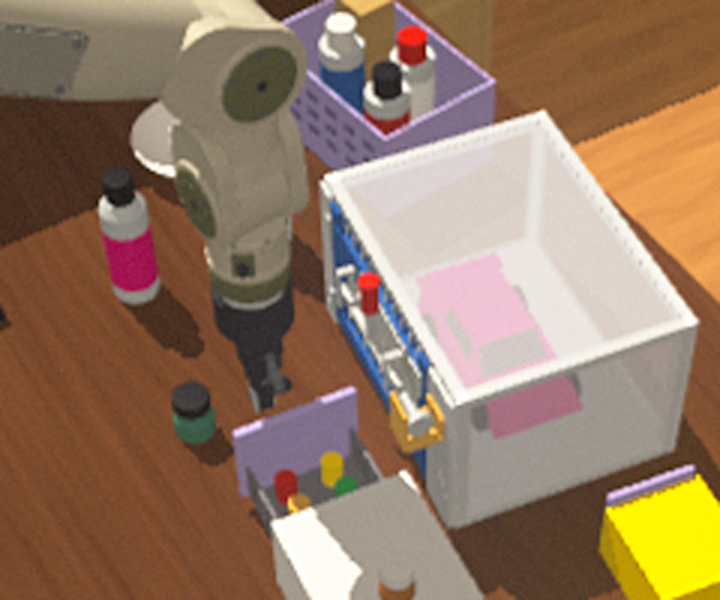

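The fingertips at about (265,405) stand in front of the lilac face, clear of jar_b. Next, the push.

>>> {"api": "servo_tool", "payload": {
  "increments": [
    {"offset": [0,-1,0.06],"yaw": 0},
    {"offset": [0,-2.2,0.14],"yaw": 0},
    {"offset": [0,-3.5,0.22],"yaw": 0},
    {"offset": [0,-5,0.31],"yaw": 0},
    {"offset": [0,-6.5,0.4],"yaw": 0},
    {"offset": [0,-8,0.5],"yaw": 0},
    {"offset": [0,-9.3,0.58],"yaw": 0},
    {"offset": [0,-10,0.62],"yaw": 0}
  ]
}}

```text
clock: 2.55
tcp_pos: [0.4185, -0.0008, 0.0875]
orientation: [0.706, 0.056, 0.704, -0.056]
wrist_force: [-0.2, 2.2, 1.0]
finger_gap: 0.0003
```

>>> {"api": "servo_tool", "payload": {
  "increments": [
    {"offset": [0,-0.4,0.03],"yaw": 0},
    {"offset": [0,-0.8,0.05],"yaw": 0},
    {"offset": [0,-1.2,0.07],"yaw": 0},
    {"offset": [0,-1.5,0.09],"yaw": 0},
    {"offset": [0,-1.8,0.11],"yaw": 0},
    {"offset": [0,-2.1,0.13],"yaw": 0},
    {"offset": [0,-2.3,0.14],"yaw": 0},
    {"offset": [0,-2.3,0.14],"yaw": 0}
  ]
}}

```text
clock: 3.35
tcp_pos: [0.4157, -0.0223, 0.0862]
orientation: [0.705, 0.056, 0.705, -0.055]
wrist_force: [0.3, 2.1, 0.2]
finger_gap: -0.0003
```

>>> {"api": "servo_tool", "payload": {
  "increments": [
    {"offset": [0,-0.15,0.01],"yaw": 0},
    {"offset": [0,-0.3,0.02],"yaw": 0},
    {"offset": [0,-0.45,0.03],"yaw": 0},
    {"offset": [0,-0.6,0.04],"yaw": 0},
    {"offset": [0,-0.7,0.04],"yaw": 0},
    {"offset": [0,-0.8,0.05],"yaw": 0},
    {"offset": [0,-0.8,0.05],"yaw": 0},
    {"offset": [0,-0.8,0.05],"yaw": 0}
  ]
}}

```text
clock: 4.15
tcp_pos: [0.4156, -0.0228, 0.0865]
orientation: [0.706, 0.06, 0.704, -0.047]
wrist_force: [4.5, 33.5, 6.5]
finger_gap: 0.0
```

```bash
cat > f.py <<'E'
from h import *
import sys
p,d=shot("top",sys.argv[1]);crop(p,210,110,190,190,3,f"pics/t{sys.argv[1]}.png")
p,d=shot("side",sys.argv[1]);crop(p,230,130,210,190,3,f"pics/s{sys.argv[1]}.png")
E
python3 f.py 3
```

```text
(no output)
```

View pics/s3.png

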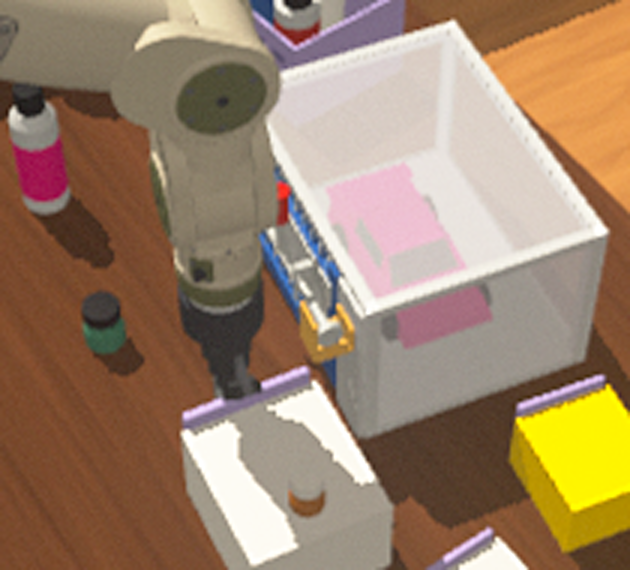

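The drawer is against its stop: no further movement at 33 N, with the lilac face against the chest at about (245,395). I'll back off and rise.

>>> {"api": "servo_tool", "payload": {
  "claw": 0.6,
  "increments": [
    {"offset": [0,1.5,0],"yaw": 0},
    {"offset": [0,4,0],"yaw": 0},
    {"offset": [-3,5,0],"yaw": 0},
    {"offset": [-8,5,0],"yaw": 0},
    {"offset": [-12,5,0],"yaw": 0},
    {"offset": [-16,5,0],"yaw": 0},
    {"offset": [-18,5,0],"yaw": 0},
    {"offset": [-18,5,0],"yaw": 0}
  ]
}}

```text
clock: 5.05
tcp_pos: [0.4246, 0.0185, 0.2694]
orientation: [0.707, 0.055, 0.703, -0.056]
wrist_force: [0.0, 0.0, -0.1]
finger_gap: 0.0512
```

```bash
python3 f.py 4;python3 - <<'E'
from h import *
s=env.get_state();print(s['tcp_pos'],s['finger_gap'],s['wrist_force'])
M=toolR(s).as_matrix();print(np.degrees(np.arctan2(M[1,1],M[0,1])),M.round(3))
print(off([.533,.063,.265],s),off([.533,.063,.197],s))
q=np.load("top4.npz");p,d=q['p'],q['d']
def cloud(u0,u1,v0,v1,z0,z1):
    k=[bydepth("top",u,v,d[v,u]) for v in range(v0,v1) for u in range(u0,u1)]
    k=np.array(k);return k[(k[:,2]>z0)&(k[:,2]<z1)]
k=cloud(310,345,230,300,.108,.125);print("face",len(k),k.mean(0))
E
```

```text
[0.42289291 0.01878102 0.26602005] 0.051001714670953116 [-0.20601339  0.05767064 -0.06584681]
80.97628965348777 [[ 0.     0.157  0.988]
 [-0.001  0.988 -0.157]
 [-1.    -0.001  0.   ]]
[ 0.1   6.09 10.18] [ 6.9   6.1  10.18]
face 139 [ 0.4134762  -0.04671132  0.11553851]
```

View pics/t4.png

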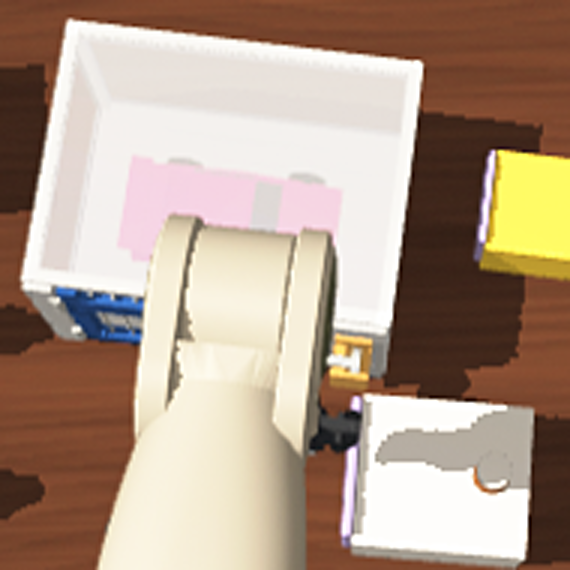

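View pics/s4.png

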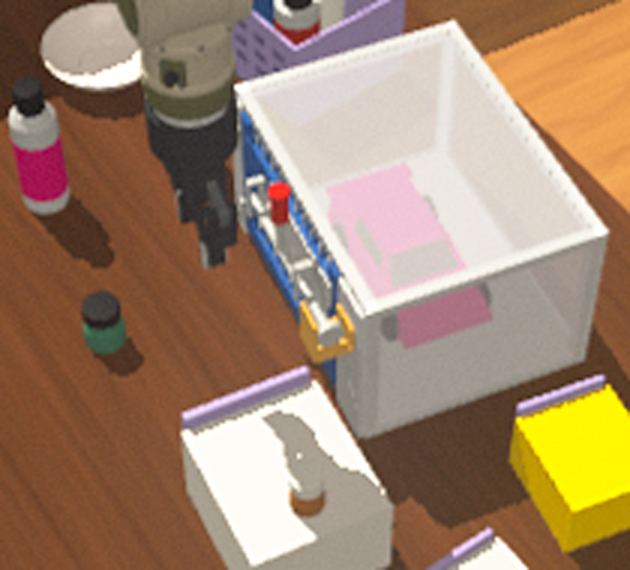

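The drawer is home: its face centre is at y≈-0.047, as expected. The knob at (280,203) in the side crop is unchanged, so I'll move above it.

>>> {"api": "servo_tool", "payload": {
  "increments": [
    {"offset": [0,0.6,1],"yaw": 0},
    {"offset": [0,1.8,3],"yaw": 0},
    {"offset": [0,3.2,5.3],"yaw": 0},
    {"offset": [0,4.6,7.6],"yaw": 0},
    {"offset": [0,5.6,9.4],"yaw": 0},
    {"offset": [0,6.1,10.1],"yaw": 0},
    {"offset": [0,6.1,10.1],"yaw": 0},
    {"offset": [0,6.1,10.1],"yaw": 0}
  ]
}}

```text
clock: 5.95
tcp_pos: [0.5313, 0.0634, 0.2654]
orientation: [0.704, 0.055, 0.706, -0.056]
wrist_force: [0.2, -0.5, -0.2]
finger_gap: 0.0516
```

```bash
python3 f.py 5;python3 - <<'E'
from h import *
s=env.get_state();print(s['tcp_pos'],s['finger_gap'])
print(off([.5325,.063,.197],s), proj("side",s['tcp_pos']),proj("side",[.5325,.063,.212]))
p=np.load("side5.npz")['p'];crop(p,270,140,110,95,6,"pics/s5b.png")
E
```

```text
[0.53125287 0.06324339 0.2661789 ] 0.05147398487997008
[ 6.92 -0.    0.13] (np.float64(323.31341749359984), np.float64(186.1071850745098)) (np.float64(324.12641852875726), np.float64(199.37673994237426))
```

View pics/s5b.png

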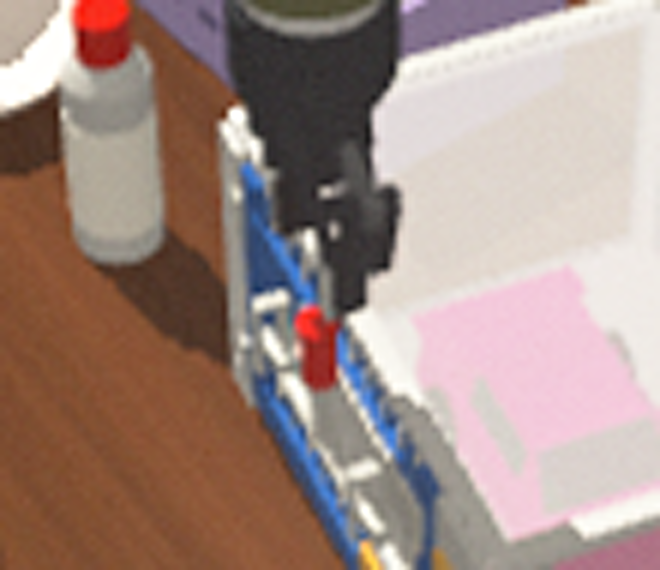

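The knob at (318,345) in the crop lines up under the open fingers. I'll descend, then close.

>>> {"api": "servo_tool", "payload": {
  "increments": [
    {"offset": [1,0,0.1],"yaw": 0},
    {"offset": [2.3,0,0.1],"yaw": 0},
    {"offset": [3.6,0,0.1],"yaw": 0},
    {"offset": [4.8,0,0.1],"yaw": 0},
    {"offset": [5.8,0,0.1],"yaw": 0},
    {"offset": [6.5,0,0.1],"yaw": 0},
    {"offset": [6.8,0,0.1],"yaw": 0},
    {"offset": [6.8,0,0.1],"yaw": 0}
  ]
}}

```text
clock: 6.85
tcp_pos: [0.533, 0.0633, 0.198]
orientation: [0.705, 0.056, 0.705, -0.056]
wrist_force: [0.6, 0.5, 0.6]
finger_gap: 0.0509
```

>>> {"api": "servo_tool", "payload": {
  "claw": 0,
  "force": 60,
  "increments": [
    {"offset": [0,0,0],"yaw": 0},
    {"offset": [0,0,0],"yaw": 0},
    {"offset": [0,0,0],"yaw": 0},
    {"offset": [0,0,0],"yaw": 0},
    {"offset": [0,0,0],"yaw": 0},
    {"offset": [0,0,0],"yaw": 0},
    {"offset": [0,0,0],"yaw": 0},
    {"offset": [0,0,0],"yaw": 0}
  ]
}}

```text
clock: 7.65
tcp_pos: [0.5337, 0.0635, 0.1991]
orientation: [0.706, 0.056, 0.704, -0.055]
wrist_force: [0.6, 1.0, 6.2]
finger_gap: 0.0186
```

```bash
python3 f.py 6;python3 - <<'E'
from h import *
s=env.get_state();print(s['tcp_pos'],s['finger_gap'],s['wrist_force'],s['ft_torque'])
p=np.load("side6.npz")['p'];crop(p,270,140,110,95,6,"pics/s6b.png")
E
```

```text
[0.53373426 0.06348621 0.19912629] 0.018154171875241633 [0.32354657 2.1659226  6.43768614] [ 0.36580548 -0.01353749  0.01874722]
```

View pics/s6b.png

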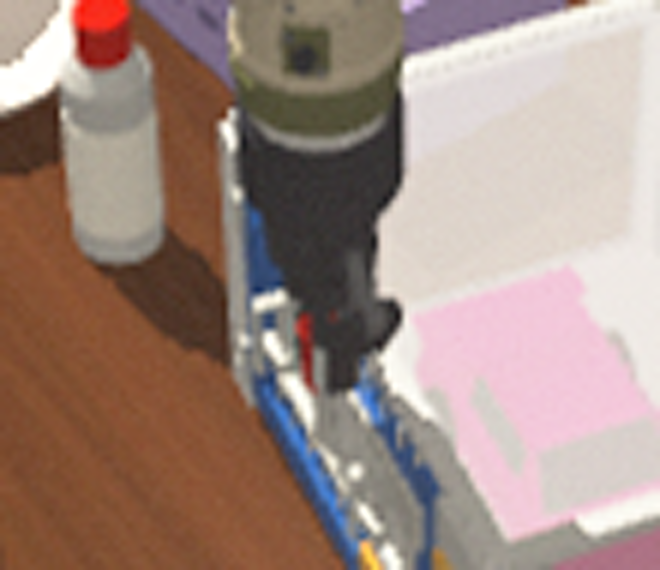

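The gap of 18 mm matches the knob body, so the fingers have it. Now I'll lift 14 mm.

>>> {"api": "servo_tool", "payload": {
  "increments": [
    {"offset": [-0.2,0,0],"yaw": 0},
    {"offset": [-0.4,0,0],"yaw": 0},
    {"offset": [-0.7,0,0],"yaw": 0},
    {"offset": [-1.0,0,0],"yaw": 0},
    {"offset": [-1.3,0,0],"yaw": 0},
    {"offset": [-1.4,0,0],"yaw": 0},
    {"offset": [-1.4,0,0],"yaw": 0},
    {"offset": [-1.4,0,0],"yaw": 0}
  ]
}}

```text
clock: 8.55
tcp_pos: [0.5331, 0.0632, 0.2123]
orientation: [0.705, 0.056, 0.705, -0.056]
wrist_force: [1.1, 0.2, -2.4]
finger_gap: 0.0186
```

```bash
python3 f.py 7;python3 - <<'E'
from h import *
s=env.get_state();print(s['tcp_pos'],s['finger_gap'],s['wrist_force'],s['ft_torque'])
p=np.load("side7.npz")['p'];crop(p,290,160,100,90,6,"pics/s7b.png")
E
```

```text
[0.53307088 0.06321438 0.21222093] 0.018416600025953567 [ 1.09161412  0.10348785 -2.94118571] [ 0.07533539 -0.24246619 -0.05851811]
```

View pics/s7b.png

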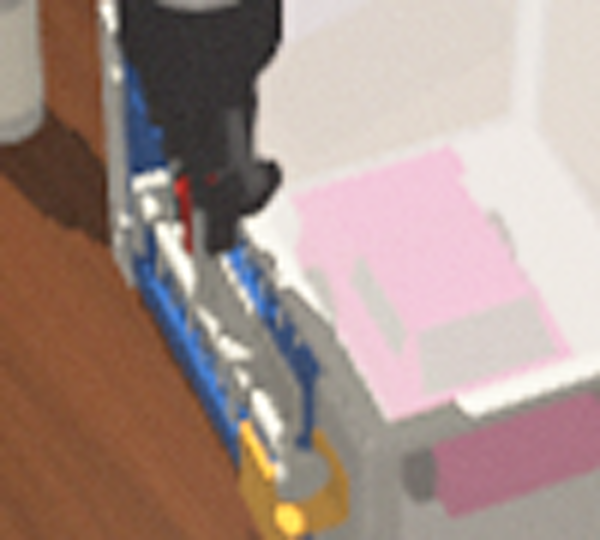

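The bolt is carried (-2.5 N) and raised about 13 mm. Next I'll draw it along the tool's +y, which is the gate's +y.

>>> {"api": "servo_tool", "payload": {
  "increments": [
    {"offset": [0,0.4,0],"yaw": 0},
    {"offset": [0,0.9,0],"yaw": 0},
    {"offset": [0,1.5,0],"yaw": 0},
    {"offset": [0,2.1,0],"yaw": 0},
    {"offset": [0,2.7,0],"yaw": 0},
    {"offset": [0,3.3,0],"yaw": 0},
    {"offset": [0,3.8,0],"yaw": 0},
    {"offset": [0,3.9,0],"yaw": 0}
  ]
}}

```text
clock: 9.45
tcp_pos: [0.5393, 0.1025, 0.2123]
orientation: [0.705, 0.055, 0.705, -0.055]
wrist_force: [0.9, -1.6, -3.4]
finger_gap: 0.0185
```

```bash
python3 f.py 8;python3 - <<'E'
from h import *
s=env.get_state();print(s['tcp_pos'],s['finger_gap'],s['wrist_force'],s['ft_torque'])
p=np.load("side8.npz")['p'];crop(p,290,160,100,90,6,"pics/s8b.png")
# arc
k=s['tcp_pos'];a=np.radians(-9)
Rm=lambda a:np.array([[np.cos(a),-np.sin(a)],[np.sin(a),np.cos(a)]])
h=k[:2]-Rm(a)@np.array([-.027,-.119]);print("hinge",h)
for th in(.05,.1,.15,.2,.25,.3,.35,.39):
    print(th,off(np.r_[h+Rm(a-th)@np.array([-.027,-.119]),k[2]],s),np.degrees(th))
E
```

```text
[0.53929379 0.10237597 0.21228868] 0.018169584698039313 [ 0.70927592  1.02822847 -2.61830321] [ 0.16665528 -0.26377599  0.01893267]
hinge [0.58457708 0.21568715]
0.05 [ 0.    0.15 -0.59] 2.8647889756541165
0.1 [ 0.    0.33 -1.17] 5.729577951308233
0.15 [ 0.    0.54 -1.75] 8.594366926962348
0.2 [ 0.    0.77 -2.31] 11.459155902616466
0.25 [ 0.    1.04 -2.86] 14.32394487827058
0.3 [ 0.    1.33 -3.4 ] 17.188733853924695
0.35 [ 0.    1.65 -3.92] 20.05352282957881
0.39 [ 0.    1.92 -4.32] 22.345354010102106
```

View pics/s8b.png

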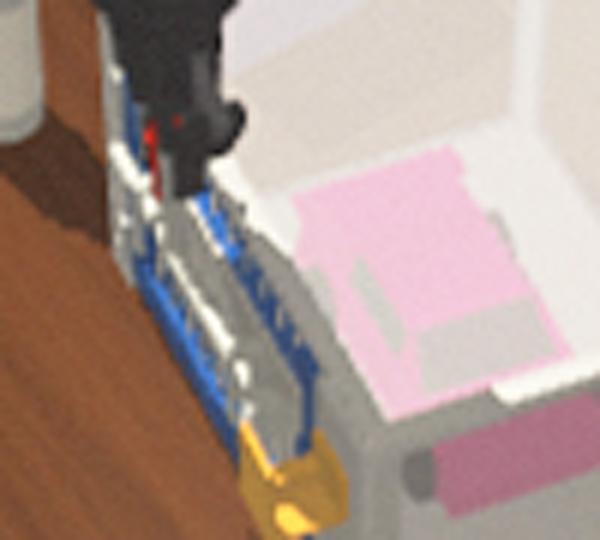

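The collar at about (243,400) is clear of the keeper. Now I'll swing the gate along the arc.

>>> {"api": "servo_tool", "payload": {
  "increments": [
    {"offset": [0,0.07,-0.3],"yaw": 1.4},
    {"offset": [0,0.15,-0.59],"yaw": 2.9},
    {"offset": [0,0.24,-0.88],"yaw": 4.3},
    {"offset": [0,0.33,-1.17],"yaw": 5.7},
    {"offset": [0,0.44,-1.46],"yaw": 7.2},
    {"offset": [0,0.54,-1.75],"yaw": 8.6},
    {"offset": [0,0.66,-2.03],"yaw": 10},
    {"offset": [0,0.77,-2.31],"yaw": 11.5}
  ]
}}

```text
clock: 10.35
tcp_pos: [0.5175, 0.113, 0.2124]
orientation: [0.696, 0.127, 0.696, -0.127]
wrist_force: [2.8, -0.2, -1.8]
finger_gap: 0.0183
```

```bash
python3 f.py 9;python3 - <<'E'
from h import *
s=env.get_state();print(s['tcp_pos'],s['finger_gap'],s['wrist_force'],s['ft_torque'])
k=s['tcp_pos'];a=np.radians(-9)
Rm=lambda a:np.array([[np.cos(a),-np.sin(a)],[np.sin(a),np.cos(a)]])
h=np.array([.58458,.21569])
for th in(.2,.25,.3,.35,.38,.39):
    print(th,off(np.r_[h+Rm(a-th)@np.array([-.027,-.119]),.2123],s))
E
```

```text
[0.51728198 0.1131542  0.21238185] 0.018531351508279875 [ 2.17957029 -1.61294623 -2.67833173] [-0.05833958 -0.53169846  0.04905804]
0.2 [0.01 0.06 0.02]
0.25 [ 0.01  0.21 -0.57]
0.3 [ 0.01  0.39 -1.15]
0.35 [ 0.01  0.59 -1.73]
0.38 [ 0.01  0.73 -2.07]
0.39 [ 0.01  0.78 -2.18]
```

View pics/s9.png

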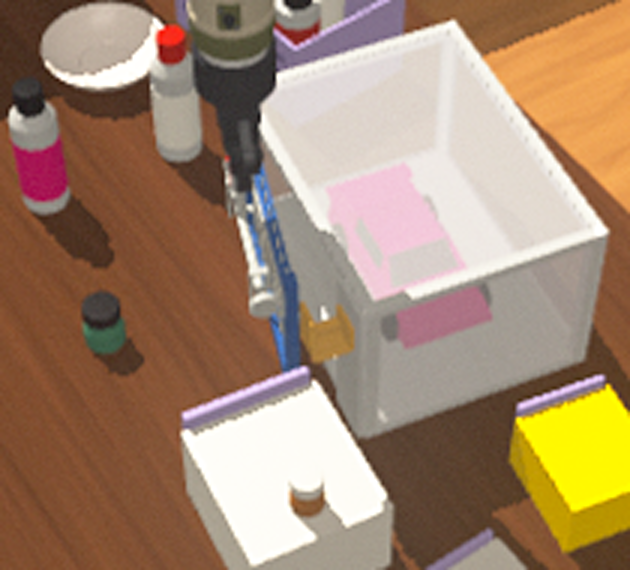

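The blue gate is moving out with the knob, its edge at about (290,350). The drawer is still home, so I'll continue to about 0.39 rad.

>>> {"api": "servo_tool", "payload": {
  "increments": [
    {"offset": [0,0.07,-0.3],"yaw": 1.4},
    {"offset": [0,0.15,-0.57],"yaw": 2.9},
    {"offset": [0,0.25,-0.9],"yaw": 4.3},
    {"offset": [0,0.36,-1.2],"yaw": 5.9},
    {"offset": [0,0.48,-1.5],"yaw": 7.4},
    {"offset": [0,0.6,-1.8],"yaw": 9},
    {"offset": [0,0.7,-2.0],"yaw": 10},
    {"offset": [0,0.7,-2.0],"yaw": 10}
  ]
}}

```text
clock: 11.25
tcp_pos: [0.501, 0.1266, 0.2122]
orientation: [0.682, 0.186, 0.682, -0.186]
wrist_force: [1.8, -3.0, -3.7]
finger_gap: 0.0187
```

>>> {"api": "servo_tool", "payload": {
  "increments": [
    {"offset": [0,0,0],"yaw": 0},
    {"offset": [0,0,0],"yaw": 0},
    {"offset": [0,0,0],"yaw": 0},
    {"offset": [0,0,0],"yaw": 0},
    {"offset": [0,0,0],"yaw": 0},
    {"offset": [0,0,0],"yaw": 0},
    {"offset": [0,0,0],"yaw": 0},
    {"offset": [0,0,0],"yaw": 0}
  ]
}}

```text
clock: 12.05
tcp_pos: [0.5014, 0.1266, 0.2123]
orientation: [0.682, 0.186, 0.682, -0.186]
wrist_force: [1.4, -2.8, -4.0]
finger_gap: 0.0186
```

```bash
python3 f.py A;python3 - <<'E'
from h import *
s=env.get_state();print(s['tcp_pos'],s['finger_gap'],s['wrist_force'],s['qvel'].round(3))
h=np.array([.58458,.21569]);v=s['tcp_pos'][:2]-h
print("radius",np.linalg.norm(v),np.hypot(.027,.119),"angle",np.arctan2(.119,.027)-0)
base=np.array([.5393,.1024])-h
print("swing",np.arctan2(base[1],base[0])-np.arctan2(v[1],v[0]))
# gate top edge points via depth (blue)
for n in("side","top"):
  q=np.load(n+"A.npz");hh=cv2.cvtColor(q['p'],cv2.COLOR_RGB2HSV)
  m=(hh[...,0]>100)&(hh[...,0]<118)&(hh[...,1]>140)&(hh[...,2]>50)
  ys,xs=np.nonzero(m);P=np.array([bydepth(n,x,y,q['d'][y,x]) for x,y in zip(xs,ys)])
  P=P[(P[:,0]>.42)&(P[:,0]<.62)&(P[:,1]>-.08)&(P[:,1]<.24)&(P[:,2]>.165)&(P[:,2]<.2)]
  vx,vy,x0,y0=cv2.fitLine((P[:,:2]).astype(np.float32),cv2.DIST_HUBER,0,.005,.001).ravel()
  print(n,len(P),"gate ang",np.degrees(np.arctan2(vx*np.sign(vy),abs(vy))),"end",P[np.argsort(P[:,1])[:8]].mean(0))
E
```

```text
[0.50138815 0.1265933  0.21233051] 0.018669867550300707 [ 1.7822629  -2.36230144 -2.51742633] [-0.002  0.001  0.    -0.001 -0.001 -0.   ]
radius 0.12189793205963834 0.1220245876862528 angle 1.3476829657399951
swing 0.37090617092392564
side 47 gate ang 30.221066 end [0.46479447 0.01327747 0.18836922]
top 86 gate ang 29.766148 end [0.46639584 0.00633625 0.1841021 ]
```

View pics/sA.png

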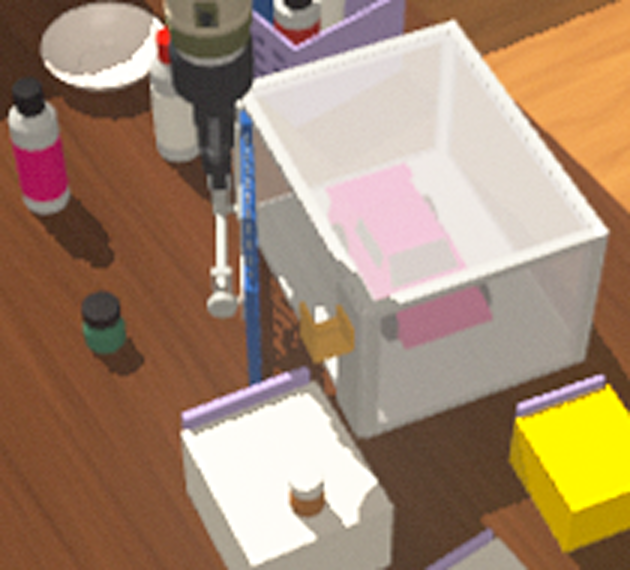

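View pics/tA.png

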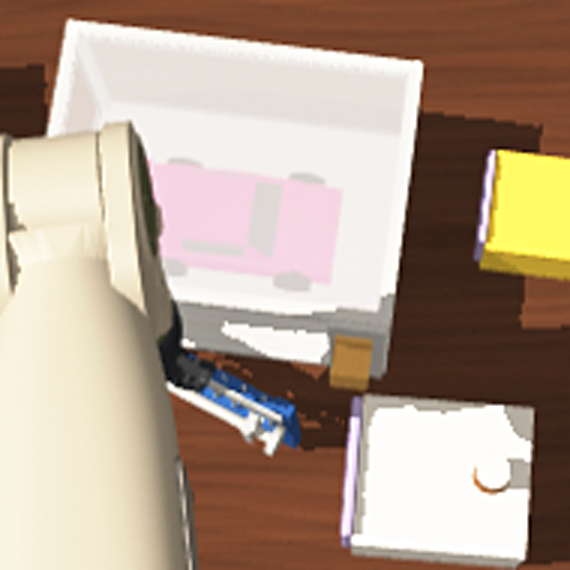

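Run:
```python
from h import *
print(env.hand_in());s=env.get_state();print(s['clock'],s['tcp_pos'],s['finger_gap'],s['wrist_force'])
```

```text
the job is handed in; nothing more can be done
None
the job is handed in; nothing more can be done
```

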